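# Seat the honing disc on the scissor sharpener

### The arm

A 7-joint arm with a two-finger parallel gripper is mounted at the origin on a cart in front of the work surface, level with it; the furniture and walls round the work are solid. World frame = base frame: x ahead of the robot, y to its left, z up, the work surface at z = 0. Lengths are in m, angles in rad, forces in N, time in s.
With the tool pointing down it reaches from about 0.425 to 0.925 m from the base axis. Payload 6.8 kg.
Tool frame: the origin (TCP) lies at the very end of the fingers, on their centre line; the grasp point (between the pads) lies 19 mm behind it (ctrl.grip_depth is the distance from the TCP to the grasp point, in m); z points along the fingers, y is the line along which they close (so a half turn about z gives the same grasp; the last joint's range is limited). The gripper opens to 88 mm and grips with 3 to 60 N. Pads are 20 mm wide; open, the fingers measure 115 mm over their backs; the gripper's body (75 mm by 178 mm) begins 61 mm behind the grasp point.
Start: joints at [-1.279, 0.477, 0.022, 1.555, -0.011, 1.109, -0.083], TCP at [0.263, 0.622, 0.223] pointing down, gripper open.
Joint ranges: [-2.96, 2.96], [-0.34, 2.1], [-1.41, 1.46], [0.24, 2.44], [-1.37, 4.51], [0.17, 1.92], [-2.96, 2.96]. Speed limits (rad/s): [2.39, 2.39, 3.14, 3.14, 3.14, 3.14, 3.14].

### API

Orientations are given as [roll, pitch, yaw] about the fixed x, y, z axes, in that order (R = Rz(yaw) Ry(pitch) Rx(roll)).
In Python, from plant import ctrl, grab_frame, job_done gives the robot as it stands.
- The arm moves only by the tool step_arm, never from a script. Its arguments are lists of equal length, an entry for each row: "xyz": the shift along the tool's x, y, z as a fraction of full scale, a list of three; "twist": the turn, a rotation vector about the tool's x, y, z as a fraction of full scale, a list of three. In form: {"xyz": [[x, y, z], ...], "twist": [[ax, ay, az], ...]}. A call has exactly 5 rows; each row shifts and turns the commanded pose from where the row before left it, along the tool's axes as they then stand; what a row does not reach is not made up. Full scale, the value 1, is 0.04 m for a shift and 5 degrees for a turn. A row lasts 1/12 s, in which the tool goes at most 41.7 mm and 7.16 degrees, less where a joint would pass 70% of its speed; a pose out of reach is approached as far as the arm can. A call with a number of a shift or a turn outside -1 to 1 is refused whole. A call with a gripper value outside its range is refused whole. "jaw" is the finger opening in mm, from 0 to 87.8, set as the call begins (left out, the last holds). The fingers move at their own pace and stop on an object; "squeeze" is the grip in N (left out, the last holds). Time passes only in rows, so rows that do not move let the fingers close, or fill a call up. It gives the time, the measured TCP pose, the force, the opening and the grip force at its end, in the units of the state.
- ctrl.get_obs(): the state, without advancing time (a new reading comes with each control period).
- grab_frame(name): name is "scene" or "top" or "wrist"; returns a dict with "img" (384x512x3 uint8, red, green, blue), "mtx" (3x3 intrinsics, pixels), "k1" (the pictures are not rectified: a ray, as slopes to the right and down, at radius r is drawn at 1 + k1 r^2 times it, then the intrinsics apply), "origin" and "orientation" of the camera in the world. Camera axes: x right, y down, z forward; pixel columns grow to the right and rows downward; lengths in m; the calibration is good to about 2 mm. A picture is of the moment at which its call begins. There is no depth.
- job_done(): hands the job in; it is judged then, once.
The state is a dict: "time": time; "joints": joint angles; "qd": joint speeds; "tau": joint torques, N m; "ee_pos": TCP position; "tool_rot": TCP orientation; "force": force on the tool from outside, world axes, zero at the start; "torque": the same for the moment, N m; "width": finger opening in m; "finger_force": force on a finger pad.
Only numpy, scipy, OpenCV 4.12 (cv2) and the standard library are available. Lean on these libraries where they do the work, as an engineer would, in place of code of your own. Each camera call takes 0.05 s, during which the arm holds its last target. There are 200 camera calls.

### The job

The honing disc of the bench sharpener has only been laid on its spindle: it still rides high, and the notch in its rim does not face the drive pin. With a fingertip, push the disc round by its finger bar until the notch stands over the drive pin, then press the hub down until the disc clicks fully home, flat on the drive plate, and take your hand away. Do not lift the disc, and leave the scissors, tape roll and marker lying where they are.

Things in the scene. Friction and masses are not known exactly. Their poses are not given: they have to be found in the camera images.
- sharpener: bench scissor sharpener, fixed: grey rounded housing 250 x 210 mm, deck 60 mm above the table, rocker switch and speed dial on its front (-x). Origin on the table under the vertical spindle, z up. A steel tool-rest bar arches over the rear of the deck, 110 mm behind (+x of) the spindle, 160 mm wide, up to 133 mm above the table; all else of the machine stays lower than the disc
- seat (a point): point on the spindle axis at the level of the seat, 69 mm above the table: the top of the round aluminium drive plate (110 mm across) under the disc, on which the disc shall lie. The plate's geared motor holds it still
- drive_pin (a point): foot of the drive pin, on the seat's level, 70 mm from the spindle axis, roughly on the machine's front side but differing from start to start. The steel pin is 10 mm thick and 7 mm high, domed, and stands on a 24 mm wide aluminium arm of the drive plate; the arm's round end reaches 94 mm from the axis, so it shows 19 mm beyond the disc's rim
- honing_disc: loose honing disc, about 0.35 kg, 150 mm across, 10 mm thick: grey abrasive ring on aluminium, black hub and finger bar on top. Origin on its axis at its underside, z up. Its hub sits over the spindle with 0.6 mm of play. At the start it rests on three sprung balls of the spindle, origin about 9 mm above the seat, clear of the pin, tilted up to 2 degrees, and turns very easily either way
- notch (a point): point in the disc's only notch, 70 mm from its axis toward the disc's -x, at the underside. The notch opens in the rim, 19 mm wide there, 17 mm at this point, 17 mm deep. It starts 57 to 180 degrees from the pin, either way round. When it faces the pin this point lies over drive_pin; within about 3 degrees is close enough to go down
- wing_end (a point): middle of the outer end face of one wing of the finger bar. The bar is two equal black wings along the disc's +y (this one) and -y, each 12 mm wide, from 17 to 50 mm from the disc's axis and from 10 to 32 mm above its underside (10 mm is the disc's top face)
- press_point (a point): centre of the hub's round top, 34 mm across, 36 mm above the disc's underside: where to press. With the notch over the pin 4 to 12 N pushes the disc 9 mm down past the balls, with a click, and it stays down; otherwise it lands on the pin and stays high and tilted
- scissors: loose scissors with blue handles, 87 x 199 x 9 mm, lying on the table to the right of the sharpener; a bystander, origin under its middle
- masking_tape: loose roll of masking tape, 100 mm across, 25 mm high, lying flat to the left of the sharpener; a bystander, origin under its middle
- marker: loose white marker with a blue cap, 135 mm long, 17 mm thick, lying just left of the sharpener; a bystander, origin under its middle

How it is judged:
On the way:
1. the disc is turned until its notch stands over the drive pin (horizontal distance between notch and drive_pin below 0.006 m), for 0.1 s.
At the end, for the whole second after the job is handed in: The disc lies fully home and at rest: its underside within 1.8 mm of the seat, tilted less than 1.7 degrees, on the spindle axis within 4 mm, the notch within 6 mm of the drive pin as seen from above (z of honing_disc in the frame of sharpener below 0.0708 m and angle between honing_disc's own z axis and vertical below 0.03 rad and horizontal distance between notch and drive_pin below 0.006 m and horizontal distance between honing_disc and sharpener below 0.004 m and linear speed of honing_disc below 0.02 m/s); the robot touches nothing.
It fails at once if the disc is lifted more than 8 mm above where it rested (z of honing_disc in the frame of sharpener above 0.086 m).
It fails at once if the scissors, tape roll or marker is moved more than 20 mm (distance of any of scissors, masking_tape, marker from where it was at the start of the episode above 0.02 m).
It also fails if it takes over 48 s, if anything falls off the work surface, if the arm or the gripper's body presses on something with over 40 N, if the wrist force passes 120 N, or if a joint passes its speed limit or range.

## Working session

There is one attempt and no reset: what is moved stays moved. The work goes in short steps, Python scripts to look and compute and a tool call to move; the robot and the scene stay as the last step left them, time stands still between calls to the robot, and variables do not carry over. Pictures are saved under pics/ and viewed, at most 12 in all, crops included, and the job is handed in when it is done.

Besides the shell and the picture viewer there is one more tool, called after ">>>" as name(argument=value, ...) on one line, values as JSON. step_arm: Moves the arm, as the interface text tells. Its arguments: {"type":"object","properties":{"xyz":{"type":"array","items":{"type":"array","items":{"type":"number"}}},"twist":{"type":"array","items":{"type":"array","items":{"type":"number"}}},"jaw":{"type":"number"},"squeeze":{"type":"number"}},"required":["xyz","twist"]}

```bash
mkdir -p pics
cat > h.py <<'E'
import numpy as np, cv2
from plant import ctrl, grab_frame, job_done
from scipy.spatial.transform import Rotation as R
def rot(o):
    o=np.array(o,float)
    if o.shape==(3,3): return o
    return R.from_euler('xyz',o).as_matrix() if o.size==3 else R.from_quat(o).as_matrix()
def ray(f,u,v):
    K=np.array(f['mtx']); d=np.array([(u-K[0,2])/K[0,0],(v-K[1,2])/K[1,1]])
    s=d.copy()
    for _ in range(20): s=d/(1+f['k1']*(s@s))
    return np.array(f['origin']),rot(f['orientation'])@np.array([s[0],s[1],1])
def onplane(f,u,v,z):
    o,d=ray(f,u,v); return o+d*(z-o[2])/d[2]
def project(f,p):
    c=rot(f['orientation']).T@(np.array(p)-np.array(f['origin'])); s=c[:2]/c[2]; s=s*(1+f['k1']*(s@s))
    K=np.array(f['mtx']); return np.array([K[0,0]*s[0]+K[0,2],K[1,1]*s[1]+K[1,2]])
def save(f,n): cv2.imwrite('pics/'+n+'.png',cv2.cvtColor(f['img'],cv2.COLOR_RGB2BGR))
E
python3 - <<'E'
from h import *
import pickle
o=ctrl.get_obs(); print(o)
fs={}
for n in('scene','top'):
    f=grab_frame(n); fs[n]=f; save(f,n+'0'); print(n,f['origin'],f['orientation'],f['mtx'],f['k1'])
pickle.dump(fs,open('f0.pkl','wb'))
E
```

```text
{'time': 0.0, 'joints': array([-1.27909017,  0.47781599,  0.02236418,  1.55642218, -0.01146675,
        1.10930055, -0.08311384]), 'qd': array([-0.00032589, -0.00033691, -0.00067717,  0.00196587,  0.00011309,
       -0.00089128,  0.00061591]), 'tau': array([-9.89291802e-04, -5.82840836e+01,  1.53462108e+00, -2.72606581e+01,
       -5.41922171e-02,  1.68284186e-02,  1.72017922e-04]), 'ee_pos': array([0.26254315, 0.62120581, 0.22168392]), 'tool_rot': array([-3.13978351e+00,  1.76248167e-04,  2.74178783e+00]), 'force': array([-0.02952595, -0.07940755, -0.35148564]), 'torque': array([ 0.02226366,  0.04290397, -0.02073662]), 'finger_force': 0.0, 'width': 0.0881771912719614}
scene [-0.74594874  1.00836732  0.96273342] [-2.06618578  0.02473757 -2.2404763 ] [[484.90425373   0.         248.39095997]
 [  0.         484.90425373 194.65708963]
 [  0.           0.           1.        ]] -0.0917349038312433
top [0.40409677 0.00276963 1.34460317] [-3.04819693  0.02637932 -1.56555062] [[437.57658788   0.         260.28016745]
 [  0.         437.57658788 181.67561213]
 [  0.           0.           1.        ]] -0.04430648182665153
```

View pics/top0.png

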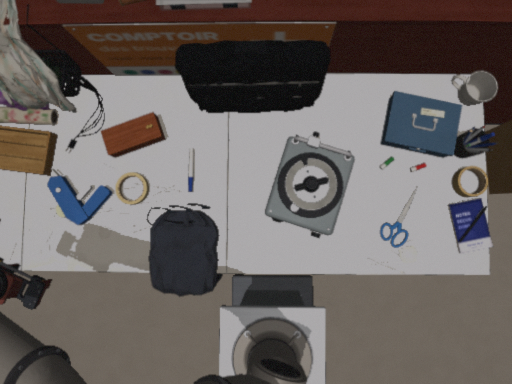

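View pics/scene0.png

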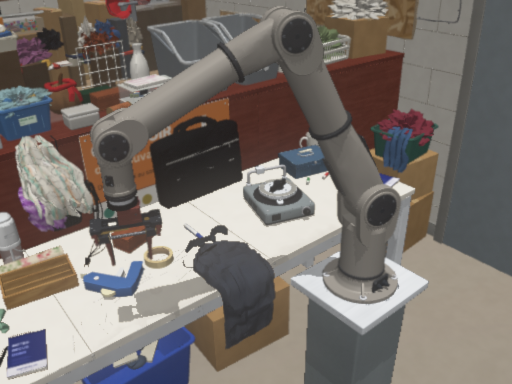

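The top view shows the sharpener with its disc at about (310,184), with the robot base at the bottom and the arm to the left. I'll zoom in on the disc.

Run:
```python
from h import *
import pickle
fs=pickle.load(open('f0.pkl','rb'));f=fs['top'];im=f['img'][125:245,255:365]
cv2.imwrite('pics/crop0.png',cv2.cvtColor(cv2.resize(im,None,fx=5,fy=5,interpolation=cv2.INTER_CUBIC),cv2.COLOR_RGB2BGR))
# machine scale
print(onplane(f,310,184,.08))
g=cv2.cvtColor(f['img'],cv2.COLOR_RGB2GRAY)
m=(g<60).astype(np.uint8); m[:125]=0;m[245:]=0;m[:,:255]=0;m[:,365:]=0
n,l,s,c=cv2.connectedComponentsWithStats(m)
for i in range(1,n):
    if s[i,4]>20: print(s[i],c[i],onplane(f,*c[i],.1))
```

```text
[ 0.5160552 -0.1072754  0.08     ]
[ 278  153   65   65 1027] [309.01460565 184.59785784] [ 0.5125665  -0.10272276  0.1       ]
[295 177  33  15 283] [310.92932862 183.68904594] [ 0.51518163 -0.10818384  0.1       ]
[312 232   8   5  24] [315.25       234.20833333] [ 0.3721622  -0.11965276  0.1       ]
```

View pics/crop0.png

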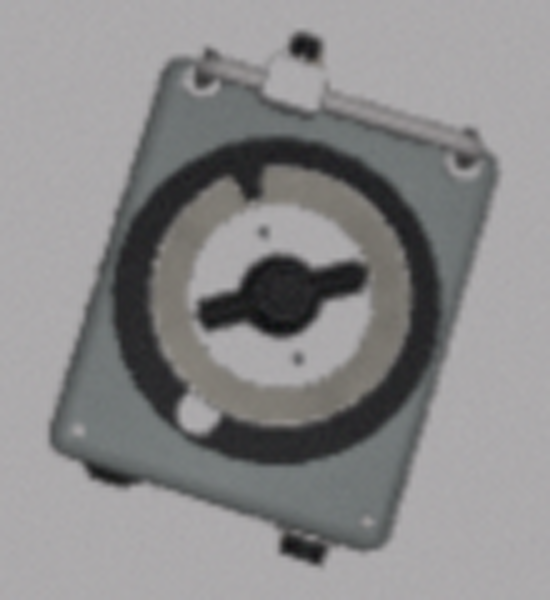

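The crop (5x, offset 255,125) shows the hub at (283,295), the notch at (247,180) and the pin arm's end at (197,412). The wings run toward (208,315) and (365,275). The disc therefore has to turn about +126° (counter-clockwise). I'll go over the left wing with the jaws slightly open and straddle it, so that one finger pushes and the other stops it coasting.

>>> step_arm(xyz=[[-0.9,-0.3,-0.2],[-0.9,-0.3,-0.2],[-0.9,-0.3,-0.2],[-0.9,-0.3,-0.2],[-0.9,-0.3,-0.2]], twist=[[0,0,0],[0,0,0],[0,0,0],[0,0,0],[0,0,0]], jaw=28)

```text
time: 0.52
ee_pos: [0.4061, 0.4948, 0.2626]
tool_rot: [-3.141, -0.0, 2.742]
force: [0.7, 1.0, -0.4]
width: 0.058
finger_force: 0.0
```

>>> step_arm(xyz=[[-0.52,-0.8,0],[-0.52,-0.8,0],[-0.52,-0.8,0],[-0.52,-0.8,0],[-0.52,-0.8,0]], twist=[[0,0,0],[0,0,0],[0,0,0],[0,0,0],[0,0,0]])

```text
time: 0.93
ee_pos: [0.4386, 0.3065, 0.2623]
tool_rot: [-3.141, -0.0, 2.742]
force: [-0.1, 0.5, 0.1]
width: 0.0284
finger_force: 0.0
```

>>> step_arm(xyz=[[-0.52,-0.8,0],[-0.52,-0.8,0],[-0.52,-0.8,0],[-0.52,-0.8,0],[-0.52,-0.8,0]], twist=[[0,0,0],[0,0,0],[0,0,0],[0,0,0],[0,0,0]])

```text
time: 1.35
ee_pos: [0.4719, 0.1188, 0.2625]
tool_rot: [-3.142, -0.0, 2.742]
force: [0.3, -0.0, 0.5]
width: 0.0281
finger_force: 0.0
```

>>> step_arm(xyz=[[-0.52,-0.8,0],[-0.52,-0.8,0],[-0.52,-0.8,0],[-0.52,-0.8,0],[-0.52,-0.8,0]], twist=[[0,0,0],[0,0,0],[0,0,0],[0,0,0],[0,0,0]])

```text
time: 1.77
ee_pos: [0.5054, -0.069, 0.2626]
tool_rot: [3.141, -0.0, 2.742]
force: [1.2, 0.2, -0.1]
width: 0.0279
finger_force: 0.0
```

>>> step_arm(xyz=[[0,0,0],[0,0,0],[0,0,0],[0,0,0],[0,0,0]], twist=[[0,0,1],[0,0,1],[0,0,1],[0,0,1],[0,0,1]])

```text
time: 2.18
ee_pos: [0.5054, -0.0673, 0.2623]
tool_rot: [-3.141, -0.001, 2.301]
force: [-0.1, -0.6, 0.2]
width: 0.028
finger_force: 0.0
```

>>> step_arm(xyz=[[0,0,0],[0,0,0],[0,0,0],[0,0,0],[0,0,0]], twist=[[0,0,1],[0,0,1],[0,0,1],[0,0,1],[0,0,1]])

```text
time: 2.6
ee_pos: [0.5054, -0.0671, 0.2623]
tool_rot: [-3.141, -0.0, 1.865]
force: [0.0, -0.7, -0.2]
width: 0.0278
finger_force: 0.0
```

Next I'll take the wrist view and measure the arm end, hub and notch.

Run:
```python
from h import *
import pickle
o=ctrl.get_obs(); print(o['joints'])
f=grab_frame('wrist'); save(f,'w1'); pickle.dump(f,open('w1.pkl','wb')); print(f['origin'],f['orientation'])
# top-view bar axis from the start frame
f=pickle.load(open('f0.pkl','rb'))['top']
g=cv2.cvtColor(f['img'],cv2.COLOR_RGB2GRAY)
m=(g<60).astype(np.uint8); n,l,s,c=cv2.connectedComponentsWithStats(m)
i=l[184,311]; v,u=np.nonzero(l==i); P=np.array([onplane(f,a,b,.112)[:2] for a,b in zip(u,v)])
w,V=np.linalg.eigh(np.cov(P.T)); print(P.mean(0),(P.max(0)+P.min(0))/2,np.degrees(np.arctan2(*V[::-1,1])))
for a,b,z in((197/5+255,412/5+125,.069),(247/5+255,180/5+125,.088),(283/5+255,295/5+125,.114)): print(onplane(f,a,b,z))
```

```text
[-0.44522787  0.16910372  0.5199305   1.92380273 -0.09523635  1.07340516
  0.40814396]
[ 0.48676194 -0.0043998   0.42385574] [2.89467317e+00 3.96687531e-04 2.93456846e-01]
[ 0.5141174  -0.10711766] [ 0.51326186 -0.10734186] 104.58296104990508
[ 0.44858255 -0.06260033  0.069     ]
[ 0.58207434 -0.09077964  0.088     ]
[ 0.51305797 -0.10881748  0.114     ]
```

View pics/w1.png

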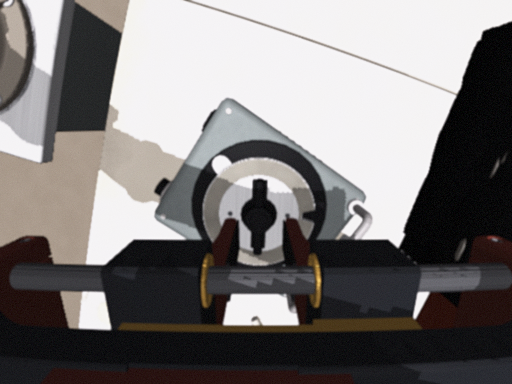

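The wrist view shows the hub at about (259,213), the bar nearly vertical through it, the round arm end at about (221,162), the notch at about (320,214), and the fingers straddling ahead of the wing. I'll turn these into positions.

Run:
```python
from h import *
import pickle
f=pickle.load(open('w1.pkl','rb'));im=f['img']
g=cv2.cvtColor(im,cv2.COLOR_RGB2GRAY)
m=((g<60)).astype(np.uint8); m[:165]=0; m[262:]=0; m[:,:240]=0; m[:,280:]=0
n,l,s,c=cv2.connectedComponentsWithStats(m); i=l[213,259]; print(s[i],c[i])
P=[]
for v,u in zip(*np.nonzero(l==i)): P.append(onplane(f,u,v,.112)[:2])
P=np.array(P); w,V=np.linalg.eigh(np.cov(P.T)); print('bar',P.mean(0),(P.max(0)+P.min(0))/2,np.degrees(np.arctan2(*V[::-1,1])))
hub=onplane(f,259,213,.114); print('hub',hub)
m=((g>200)).astype(np.uint8); n,l,s,c=cv2.connectedComponentsWithStats(m); i=l[162,221]; print(s[i],c[i]); a=onplane(f,*c[i],.069); print('arm',a)
b=onplane(f,320,214,.088); print('notch',b)
h=P.mean(0)
for p in(a,b):
  d=p[:2]-h; print(np.hypot(*d),np.degrees(np.arctan2(d[1],d[0])))
```

```text
[ 241  180   35   75 1437] [258.36673626 214.99443285]
bar [ 0.51400201 -0.10394345] [ 0.51341983 -0.10796886] 104.77745126670979
hub [ 0.51372904 -0.10024673  0.114     ]
[212 156  23  20 257] [221.12451362 164.39299611]
arm [ 0.44954675 -0.06361521  0.069     ]
notch [ 0.59392404 -0.08625282  0.088     ]
0.07603188359877615 147.9666970993321
0.08185650874046059 12.481097837866931
```

>>> step_arm(xyz=[[-0.07,-0.05,0.4],[0,0,0.5],[0,0,0.7],[0,0,0.7],[0,0,0.5]], twist=[[0,0,0.42],[0,0,0],[0,0,0],[0,0,0],[0,0,0]])

```text
time: 3.07
ee_pos: [0.5035, -0.0702, 0.1485]
tool_rot: [-3.14, -0.0, 1.835]
force: [0.3, 0.2, 0.3]
width: 0.0281
finger_force: 0.0
```

>>> step_arm(xyz=[[0,0,0.4],[0,0,0.4],[0,0,0.3],[0,0,0.2],[0,0,0]], twist=[[0,0,0],[0,0,0],[0,0,0],[0,0,0],[0,0,0]])

```text
time: 3.48
ee_pos: [0.5035, -0.0703, 0.0971]
tool_rot: [-3.139, -0.001, 1.834]
force: [0.8, -0.6, 0.7]
width: 0.0279
finger_force: 0.0
```

>>> step_arm(xyz=[[0,0,0],[0,0,0],[0,0,0],[0,0,0],[0,0,0]], twist=[[0,0,0],[0,0,0],[0,0,0],[0,0,0],[0,0,0]], jaw=18)

```text
time: 3.9
ee_pos: [0.505, -0.0704, 0.0992]
tool_rot: [3.141, 0.0, 1.833]
force: [0.4, -0.0, -0.2]
width: 0.0181
finger_force: 0.0
```

Run:
```python
from h import *
o=ctrl.get_obs(); print(o['joints'],o['ee_pos'],o['force'])
f=grab_frame('wrist'); cv2.imwrite('pics/w2.png',cv2.cvtColor(f['img'],cv2.COLOR_RGB2BGR))
```

```text
[-0.35167292  0.39965141  0.45423473  2.08082721 -0.26405402  0.71435922
  0.53423582] [ 0.50501298 -0.07035727  0.09918256] [ 0.37649455 -0.04712634 -0.19115393]
```

View pics/w2.png

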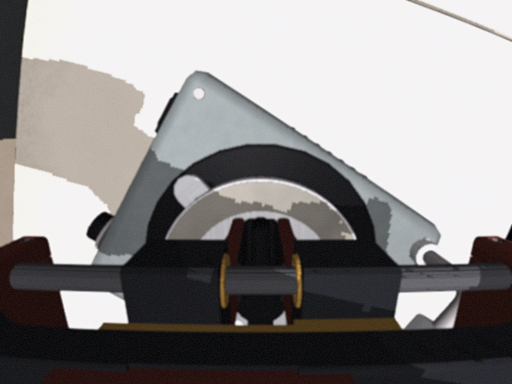

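The wing sits between the fingers, which are at about (240,260) and (285,260) in the image. Now I'll push it round on an arc of 38 mm radius, 100° to start with.

>>> step_arm(xyz=[[-0.002,-0.04,0],[-0.004,-0.083,0],[-0.004,-0.083,0],[-0.004,-0.083,0],[-0.004,-0.083,0]], twist=[[0,0,-0.5],[0,0,-1],[0,0,-1],[0,0,-1],[0,0,-1]])

```text
time: 4.37
ee_pos: [0.4918, -0.0769, 0.099]
tool_rot: [3.141, 0.001, 2.23]
force: [0.5, -0.3, 0.4]
width: 0.0179
finger_force: 0.4
```

>>> step_arm(xyz=[[-0.004,-0.083,0],[-0.004,-0.083,0],[-0.004,-0.083,0],[-0.004,-0.083,0],[-0.004,-0.083,0]], twist=[[0,0,-1],[0,0,-1],[0,0,-1],[0,0,-1],[0,0,-1]])

```text
time: 4.78
ee_pos: [0.4809, -0.0894, 0.0989]
tool_rot: [3.141, 0.0, 2.666]
force: [-0.7, 0.6, 0.1]
width: 0.0182
finger_force: 0.5
```

>>> step_arm(xyz=[[-0.004,-0.083,0],[-0.004,-0.083,0],[-0.004,-0.083,0],[-0.004,-0.083,0],[-0.004,-0.083,0]], twist=[[0,0,-1],[0,0,-1],[0,0,-1],[0,0,-1],[0,0,-1]])

```text
time: 5.2
ee_pos: [0.4764, -0.1054, 0.0988]
tool_rot: [3.141, -0.0, 3.102]
force: [-0.7, 1.1, 0.5]
width: 0.018
finger_force: 0.6
```

Run:
```python
from h import *
o=ctrl.get_obs(); print(o['joints'],o['ee_pos'],o['force'],np.degrees(o['tool_rot']))
```

```text
[-0.04003056  0.34339167  0.1556968   2.11376769 -0.08277617  0.69041047
  1.70218174] [ 0.47636011 -0.10544909  0.0987673 ] [-0.66860779  1.12023209  0.4976157 ] [ 1.79972647e+02 -2.41607803e-02  1.77752470e+02]
```

>>> step_arm(xyz=[[-0.004,-0.083,0],[-0.004,-0.083,0],[-0.004,-0.083,0],[-0.004,-0.083,0],[-0.004,-0.083,0]], twist=[[0,0,-1],[0,0,-1],[0,0,-1],[0,0,-1],[0,0,-1]])

```text
time: 5.62
ee_pos: [0.4792, -0.1219, 0.0987]
tool_rot: [3.141, -0.001, -2.745]
force: [-0.0, 0.2, 1.1]
width: 0.0181
finger_force: 0.5
```

>>> step_arm(xyz=[[-0.004,-0.083,0],[-0.004,-0.083,0],[-0.004,-0.083,0],[-0.004,-0.083,0],[-0.002,-0.041,0]], twist=[[0,0,-1],[0,0,-1],[0,0,-1],[0,0,-1],[0,0,-0.5]])

```text
time: 6.03
ee_pos: [0.4877, -0.1346, 0.0987]
tool_rot: [3.141, -0.0, -2.352]
force: [-1.4, 0.4, 0.5]
width: 0.0181
finger_force: 0.4
```

>>> step_arm(xyz=[[-0.002,-0.041,0],[-0.002,-0.041,0],[0,-0.02,0],[0,0,0],[0,0,0]], twist=[[0,0,-0.5],[0,0,-0.5],[0,0,-0.25],[0,0,0],[0,0,0]])

```text
time: 6.45
ee_pos: [0.491, -0.1369, 0.0987]
tool_rot: [-3.141, 0.0, -2.248]
force: [0.4, 0.4, -1.0]
width: 0.0181
finger_force: 0.1
```

Run:
```python
from h import *
import pickle
o=ctrl.get_obs(); print(o['joints'],o['ee_pos'],o['force'],np.degrees(o['tool_rot']))
fs=[grab_frame('top'),grab_frame('wrist')]; pickle.dump(fs,open('f3.pkl','wb'))
a=cv2.resize(fs[0]['img'][125:245,255:365],(367,400),interpolation=cv2.INTER_CUBIC); b=cv2.resize(fs[1]['img'][100:400,60:460],(400,300));b=cv2.copyMakeBorder(b,0,400-b.shape[0],0,0,cv2.BORDER_CONSTANT)
cv2.imwrite('pics/m3.png',cv2.cvtColor(np.hstack([a,b]),cv2.COLOR_RGB2BGR))
```

```text
[ 0.19049836  0.37285479 -0.0495766   2.05409132  0.02747884  0.71510198
  2.58752078] [ 0.49102643 -0.13691272  0.09869814] [ 0.35013784  0.43292971 -0.96443967] [-1.79993749e+02  6.13214841e-03 -1.28826379e+02]
```

View pics/m3.png

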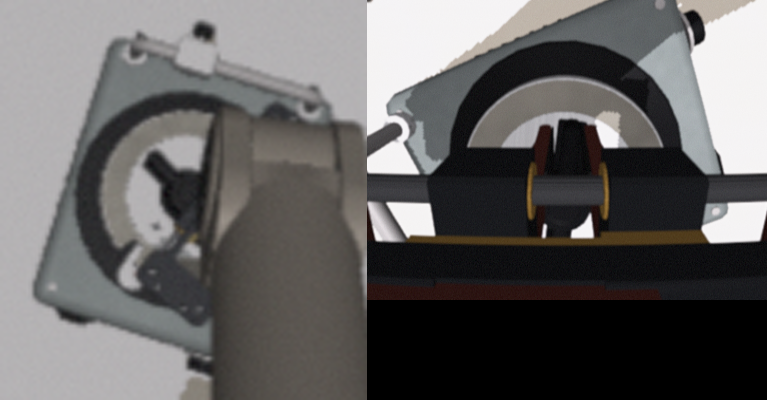

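The top view (left half) shows the notch at about (125,255), close to the arm end. The free wing is at about (155,162), so the disc lags a little. I'll back off slightly, rise and measure.

>>> step_arm(xyz=[[0,0.04,0],[0,0,-0.3],[0,0,-0.8],[0,0,-0.9],[0,0,-0.9]], twist=[[0,0,0],[0,0,0],[0,0,0],[0,0,0],[0,0,0]], jaw=22)

```text
time: 6.97
ee_pos: [0.4891, -0.1356, 0.2157]
tool_rot: [3.14, -0.001, -2.247]
force: [1.4, -0.3, 0.2]
width: 0.022
finger_force: 0.0
```

>>> step_arm(xyz=[[0.8,0,-0.5],[0.9,0,0],[0.9,0,0],[0,0,0],[0,0,0]], twist=[[0,0,0],[0,0,0],[0,0,0],[0,0,0],[0,0,0]])

```text
time: 7.38
ee_pos: [0.4235, -0.2184, 0.2349]
tool_rot: [-3.141, 0.0, -2.252]
force: [0.2, -0.1, 0.3]
width: 0.0224
finger_force: 0.0
```

Run:
```python
from h import *
import pickle
f=grab_frame('wrist'); pickle.dump(f,open('w4.pkl','wb')); p=project(f,[.5137,-.1073,.1]); print(p)
a=int(np.clip(p[0]-100,0,312));b=int(np.clip(p[1]-75,0,234)); print(a,b)
cv2.imwrite('pics/w4.png',cv2.cvtColor(cv2.resize(f['img'][b:b+150,a:a+200],None,fx=4,fy=4,interpolation=cv2.INTER_CUBIC),cv2.COLOR_RGB2BGR))
```

```text
[261.29149776 298.02086376]
161 223
```

View pics/w4.png

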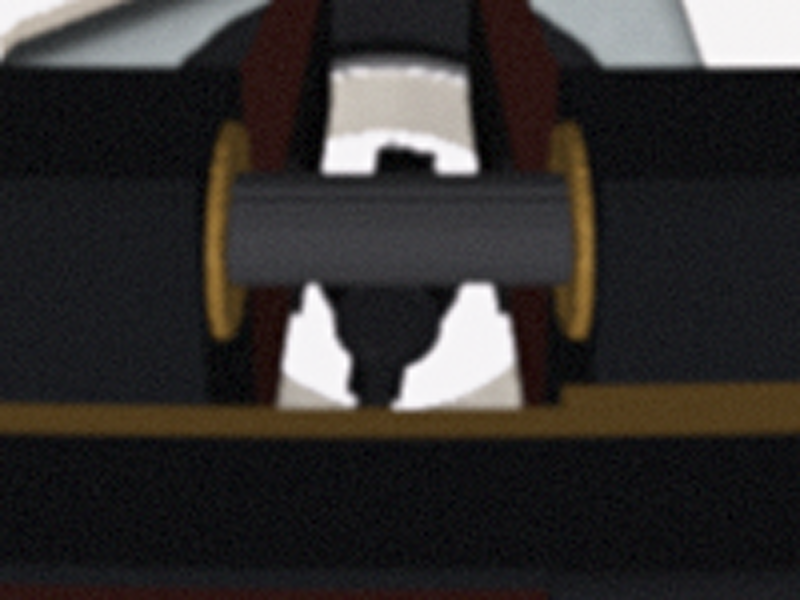

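This view is blocked by the gripper because I moved the wrong way. I'll move back over the axis, so the disc shows above the fingers in the image.

>>> step_arm(xyz=[[-0.8,0,0],[-0.9,0,0],[-0.9,0,0],[-0.9,0,0],[-0.3,0,0]], twist=[[0,0,0],[0,0,0],[0,0,0],[0,0,0],[0,0,0]])

```text
time: 7.85
ee_pos: [0.5233, -0.091, 0.2345]
tool_rot: [3.141, 0.003, -2.239]
force: [0.3, 0.2, -0.1]
width: 0.0217
finger_force: 0.0
```

Run:
```python
from h import *
import pickle
f=grab_frame('wrist'); pickle.dump(f,open('w5.pkl','wb')); p=project(f,[.5137,-.1073,.1]); print(p)
a=int(np.clip(p[0]-100,0,312));b=int(np.clip(p[1]-75,0,234)); print(a,b)
cv2.imwrite('pics/w5.png',cv2.cvtColor(cv2.resize(f['img'][b:b+150,a:a+200],None,fx=4,fy=4,interpolation=cv2.INTER_CUBIC),cv2.COLOR_RGB2BGR))
```

```text
[259.07536733 172.54340792]
159 97
```

View pics/w5.png

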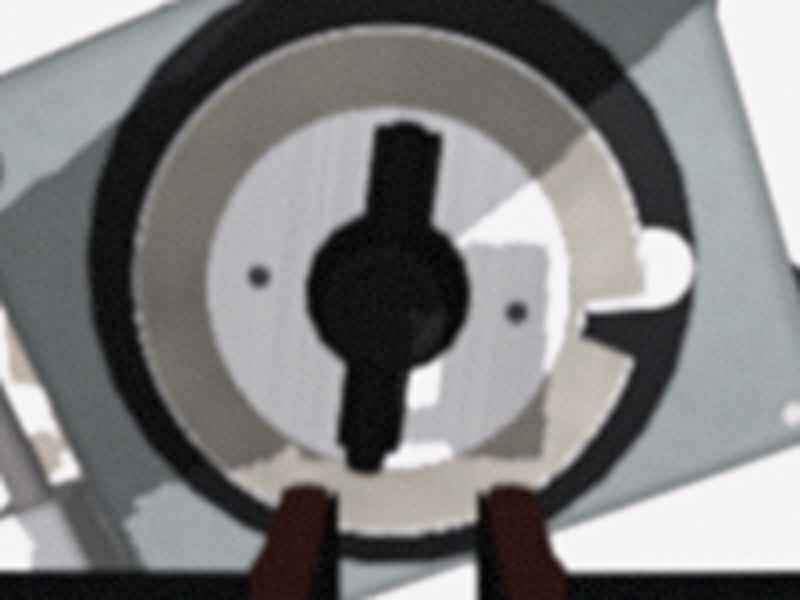

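The view is clear. The crop (4x, offset 159,97) shows the disc's dots at (260,276) and (517,312), the notch at (610,325), the arm's round end at (667,268), and the wings at (407,130) and (365,465). The disc still needs a few degrees.

Run:
```python
from h import *
import pickle
f=pickle.load(open('w5.pkl','rb'))
q=lambda u,v,z: onplane(f,159+u/4,97+v/4,z)[:2]
ang=lambda d: np.degrees(np.arctan2(d[1],d[0]))%360
a,b=q(260,276,.088),q(517,312,.088); c=(a+b)/2; print('c',c,'notch',ang(b-a))
w1,w2=q(407,126,.110),q(365,465,.110); print('bar mid',(w1+w2)/2,ang(w1-w2)-90)
n=q(610,325,.088);print('n',ang(n-c),np.hypot(*(n-c)))
e=q(665,268,.069)
for cc in (c,np.array([.5137,-.1073])): print('arm',ang(e-cc),np.hypot(*(e-cc)))
e=q(693,268,.069); print(np.hypot(*(e-c)),ang(e-c))
```

```text
c [ 0.51606046 -0.10972027] notch 133.65158883974033
bar mid [ 0.51580675 -0.1111725 ] 134.4593613036817
n 133.70055048261023 0.06558136553693025
arm 145.2243362595533 0.08505051791873158
arm 145.6741508637647 0.08173373392026927
0.0937449077994232 144.91649583156897
```

>>> step_arm(xyz=[[0.7,0,0],[0.7,0,0],[0,0,0],[0,0,0],[0,0,0]], twist=[[0,0,0],[0,0,0],[0,0,0.77],[0,0,0.77],[0,0,0]], jaw=26)

```text
time: 8.32
ee_pos: [0.4844, -0.1421, 0.2344]
tool_rot: [3.141, -0.0, -2.384]
force: [0.5, 0.0, 0.3]
width: 0.0258
finger_force: 0.0
```

>>> step_arm(xyz=[[0,0,0],[0,0,0.5],[0,0,0.5],[0,0,0],[0,0,0]], twist=[[0,0,0],[0,0,0],[0,0,0],[0,0,0],[0,0,0]])

```text
time: 8.73
ee_pos: [0.4842, -0.1416, 0.194]
tool_rot: [3.14, -0.001, -2.38]
force: [0.3, -0.3, 0.2]
width: 0.0262
finger_force: 0.0
```

>>> step_arm(xyz=[[-0.17,0.06,0.4],[0,0,0.6],[0,0,0.6],[0,0,0.4],[0,0,0.25]], twist=[[0,0,0],[0,0,0],[0,0,0],[0,0,0],[0,0,0]])

```text
time: 9.15
ee_pos: [0.4882, -0.1354, 0.1041]
tool_rot: [3.141, -0.0, -2.38]
force: [0.3, -0.6, 0.3]
width: 0.0257
finger_force: 0.0
```

>>> step_arm(xyz=[[0,0,0.12],[0,0,0],[0,0,0],[0,0,0],[0,0,0]], twist=[[0,0,0],[0,0,0],[0,0,0],[0,0,0],[0,0,0]], jaw=15)

```text
time: 9.57
ee_pos: [0.4888, -0.1358, 0.1009]
tool_rot: [-3.14, 0.001, -2.382]
force: [0.2, 0.6, -0.1]
width: 0.015
finger_force: 0.0
```

>>> step_arm(xyz=[[-0.001,-0.038,0],[-0.001,-0.038,0],[-0.001,-0.038,0],[-0.001,-0.038,0],[-0.001,-0.038,0]], twist=[[0,0,-0.46],[0,0,-0.46],[0,0,-0.46],[0,0,-0.46],[0,0,-0.46]])

```text
time: 9.98
ee_pos: [0.4941, -0.1405, 0.1005]
tool_rot: [-3.141, 0.0, -2.179]
force: [-1.0, 1.1, 0.4]
width: 0.0145
finger_force: 0.3
```

>>> step_arm(xyz=[[0,0,0],[0,0,0],[0,0,0],[0,0,0],[0,0,0]], twist=[[0,0,0],[0,0,0],[0,0,0],[0,0,0],[0,0,0]])

```text
time: 10.4
ee_pos: [0.4939, -0.1406, 0.1]
tool_rot: [-3.141, 0.0, -2.181]
force: [-0.2, 0.1, 0.0]
width: 0.015
finger_force: 0.0
```

>>> step_arm(xyz=[[0,0.02,0],[0,0,-0.3],[0,0,-0.8],[0,0,-0.9],[0,0,-0.9]], twist=[[0,0,0],[0,0,0],[0,0,0],[0,0,0],[0,0,0]], jaw=20)

```text
time: 10.82
ee_pos: [0.4924, -0.1399, 0.2167]
tool_rot: [3.14, -0.001, -2.181]
force: [1.3, -0.1, -0.5]
width: 0.0203
finger_force: 0.0
```

>>> step_arm(xyz=[[-0.5,0,-0.5],[-0.5,0,0],[-0.3,0,0],[0,0,0],[0,0,0]], twist=[[0,0,0],[0,0,0],[0,0,0],[0,0,0],[0,0,0]])

```text
time: 11.23
ee_pos: [0.5221, -0.0973, 0.2347]
tool_rot: [3.14, -0.001, -2.18]
force: [0.4, -1.1, -0.4]
width: 0.0202
finger_force: 0.0
```

Run:
```python
from h import *
import pickle
f=grab_frame('wrist'); pickle.dump(f,open('w6.pkl','wb')); p=project(f,[.515,-.1087,.1]); print(p)
a=int(np.clip(p[0]-100,0,312));b=int(np.clip(p[1]-75,0,234)); print(a,b)
cv2.imwrite('pics/w6.png',cv2.cvtColor(cv2.resize(f['img'][b:b+150,a:a+200],None,fx=4,fy=4,interpolation=cv2.INTER_CUBIC),cv2.COLOR_RGB2BGR))
```

```text
[260.51915598 177.75895899]
160 102
```

View pics/w6.png

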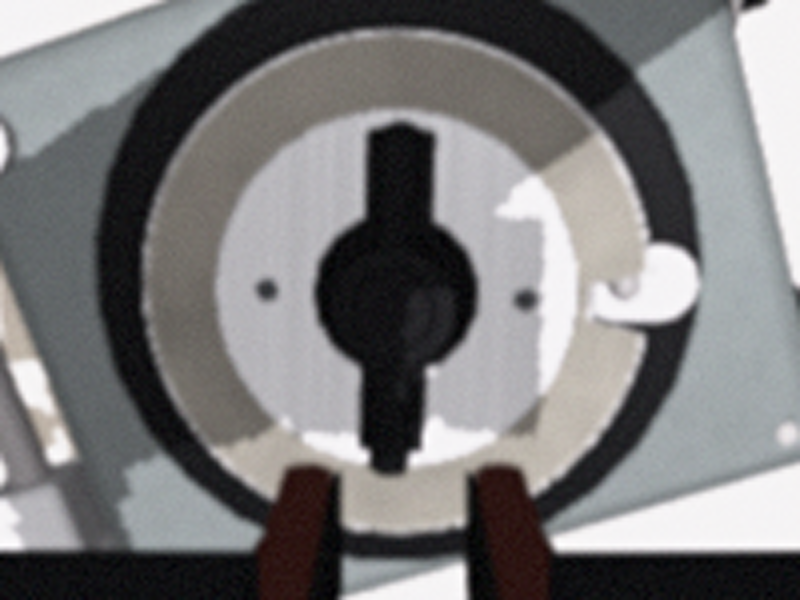

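The pin now shows inside the notch at crop (626,287), with dots at (267,290) and (526,299) and the arm's round end at about (668,284).

Run:
```python
from h import *
import pickle
f=pickle.load(open('w6.pkl','rb'))
q=lambda u,v,z: onplane(f,160+u/4,102+v/4,z)[:2]
ang=lambda d: np.degrees(np.arctan2(d[1],d[0]))%360
a,b=q(267,290,.088),q(526,299,.088); c=(a+b)/2; print('c',c,'notch',ang(b-a))
w1,w2=q(401,126,.110),q(389,467,.110); print('bar mid',(w1+w2)/2,ang(w1-w2)-90)
p=q(626,287,.076);e=q(698,284,.069);print('hub top',q(396,290,.114))
for cc in(c,np.array([.515,-.1087])): print('pin',ang(p-cc),np.hypot(*(p-cc)),'arm',ang(e-cc),np.hypot(*(e-cc)))
for r in(.063,.07,.075):
  for t in ang(b-a),: 
    P=np.r_[c+r*np.array([np.cos(np.radians(t)),np.sin(np.radians(t))]),.088]; print((project(f,P)-[160,102])*4)
```

```text
c [ 0.51605553 -0.10992252] notch 143.05087139787403
bar mid [ 0.51560362 -0.11135595] 143.00965362659142
hub top [ 0.5128914  -0.11461795]
pin 145.31373854869673 0.06984746531106312 arm 145.15903167910884 0.0938916488942522
pin 145.65320238789076 0.06828500252593357 arm 145.40747515724647 0.09232776890308333
[610.68941996 302.06017619]
[634.29534757 302.92361732]
[651.12649158 303.54206869]
```

It is about 2.2° short, so I'll go back for one small nudge.

>>> step_arm(xyz=[[0.6,0,0],[0.69,0,0.3],[0,0,0.5],[0,0,0.5],[0,0,0.3]], twist=[[0,0,0.2],[0,0,0.2],[0,0,0],[0,0,0],[0,0,0]], jaw=26)

```text
time: 11.7
ee_pos: [0.4903, -0.1412, 0.1693]
tool_rot: [3.138, -0.002, -2.219]
force: [-0.8, 0.1, -0.3]
width: 0.0263
finger_force: 0.0
```

>>> step_arm(xyz=[[0,0,0.3],[0,0,0.3],[0,0,0],[0,0,0],[0,0,0]], twist=[[0,0,0],[0,0,0],[0,0,0],[0,0,0],[0,0,0]])

```text
time: 12.12
ee_pos: [0.4927, -0.1402, 0.1481]
tool_rot: [3.141, -0.0, -2.217]
force: [0.5, 0.2, -0.3]
width: 0.026
finger_force: 0.0
```

>>> step_arm(xyz=[[0,0,0.4],[0,0,0.4],[0,0,0.25],[0,0,0.15],[0,0,0]], twist=[[0,0,0],[0,0,0],[0,0,0],[0,0,0],[0,0,0]])

```text
time: 12.53
ee_pos: [0.4924, -0.1395, 0.0991]
tool_rot: [3.14, -0.001, -2.216]
force: [0.4, 0.3, -0.3]
width: 0.0256
finger_force: 0.0
```

>>> step_arm(xyz=[[0,0,0],[0,0,0],[0,0,0],[0,0,0],[0,0,0]], twist=[[0,0,0],[0,0,0],[0,0,0],[0,0,0],[0,0,0]], jaw=15)

```text
time: 12.95
ee_pos: [0.4933, -0.1395, 0.1003]
tool_rot: [-3.141, 0.0, -2.216]
force: [0.8, 0.1, 0.8]
width: 0.0146
finger_force: 0.0
```

>>> step_arm(xyz=[[0,-0.035,0],[0,-0.035,0],[0,0,0],[0,0,0],[0,0,0]], twist=[[0,0,-0.23],[0,0,-0.23],[0,0,0],[0,0,0],[0,0,0]])

```text
time: 13.37
ee_pos: [0.4953, -0.1412, 0.0998]
tool_rot: [-3.142, 0.0, -2.176]
force: [0.3, 0.3, 0.7]
width: 0.0148
finger_force: 0.0
```

>>> step_arm(xyz=[[0,0.02,0],[0,0,-0.3],[0,0,-0.8],[0,0,-0.9],[0,0,-0.9]], twist=[[0,0,0],[0,0,0],[0,0,0],[0,0,0],[0,0,0]], jaw=20)

```text
time: 13.78
ee_pos: [0.4938, -0.1405, 0.2167]
tool_rot: [3.14, -0.001, -2.176]
force: [0.4, -0.5, -0.3]
width: 0.0197
finger_force: 0.0
```

>>> step_arm(xyz=[[-0.5,0,-0.5],[-0.5,0,0],[-0.3,0,0],[0,0,0],[0,0,0]], twist=[[0,0,0],[0,0,0],[0,0,0],[0,0,0],[0,0,0]], jaw=0)

```text
time: 14.2
ee_pos: [0.5234, -0.0977, 0.2347]
tool_rot: [3.14, -0.001, -2.174]
force: [0.4, -0.7, 0.2]
width: 0.0005
finger_force: 0.0
```

Run:
```python
from h import *
import pickle
f=grab_frame('wrist'); pickle.dump(f,open('w7.pkl','wb')); p=project(f,[.5158,-.1095,.1]); print(p)
a=int(np.clip(p[0]-100,0,312));b=int(np.clip(p[1]-75,0,234)); print(a,b)
cv2.imwrite('pics/w7.png',cv2.cvtColor(cv2.resize(f['img'][b:b+150,a:a+200],None,fx=4,fy=4,interpolation=cv2.INTER_CUBIC),cv2.COLOR_RGB2BGR))
```

```text
[260.7072453  177.30164391]
160 102
```

View pics/w7.png

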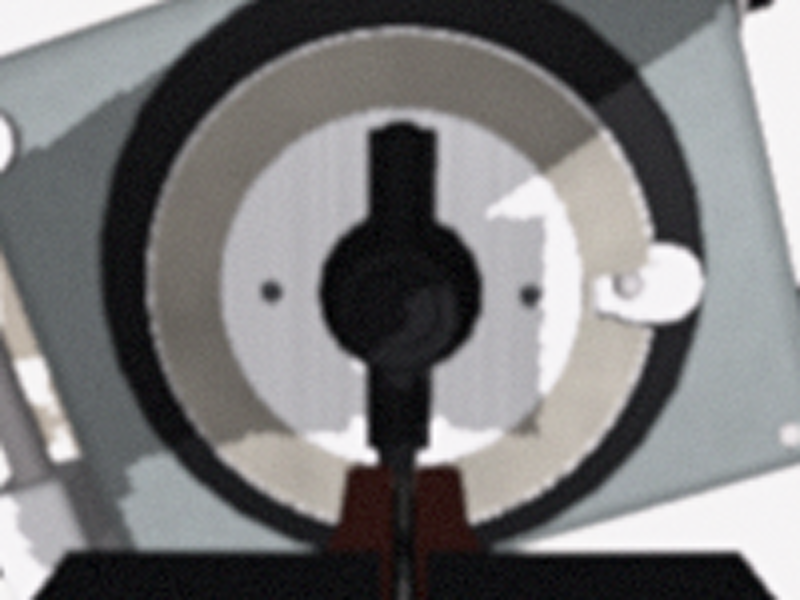

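The notch now stands over the pin, which shows at crop (628,286). The dots at (272,291) and (531,294) put it within about 1°. The fingers are closed and I'm going down onto the hub.

>>> step_arm(xyz=[[0.36,0,0.4],[0,0,0.7],[0,0,0.7],[0,0,0.6],[0,0,0.3]], twist=[[0,0,0],[0,0,0],[0,0,0],[0,0,0],[0,0,0]])

```text
time: 14.67
ee_pos: [0.5127, -0.1111, 0.1242]
tool_rot: [3.137, -0.003, -2.178]
force: [0.3, -0.1, -0.1]
width: 0.0006
finger_force: 0.0
```

>>> step_arm(xyz=[[0,0,0.05],[0,0,0],[0,0,0],[0,0,0],[0,0,0]], twist=[[0,0,0],[0,0,0],[0,0,0],[0,0,0],[0,0,0]])

```text
time: 15.08
ee_pos: [0.5166, -0.1101, 0.1269]
tool_rot: [-3.14, 0.001, -2.176]
force: [-0.7, -0.2, -0.1]
width: 0.0001
finger_force: 0.0
```

>>> step_arm(xyz=[[0.03,0,0.1],[0,0,0.1],[0,0,0.1],[0,0,0.05],[0,0,0]], twist=[[0,0,0],[0,0,0],[0,0,0],[0,0,0],[0,0,0]])

```text
time: 15.5
ee_pos: [0.515, -0.1107, 0.1113]
tool_rot: [3.141, -0.0, -2.176]
force: [-0.2, 0.4, -1.6]
width: 0.0003
finger_force: 0.0
```

>>> step_arm(xyz=[[0,0,0.05],[0,0,0.05],[0,0,0.05],[0,0,0],[0,0,0]], twist=[[0,0,0],[0,0,0],[0,0,0],[0,0,0],[0,0,0]])

```text
time: 15.92
ee_pos: [0.5152, -0.1108, 0.1057]
tool_rot: [3.141, -0.0, -2.176]
force: [0.5, -0.8, -0.1]
width: 0.0004
finger_force: 0.0
```

>>> step_arm(xyz=[[0,0,0.05],[0,0,0.05],[0,0,0],[0,0,0],[0,0,0]], twist=[[0,0,0],[0,0,0],[0,0,0],[0,0,0],[0,0,0]])

```text
time: 16.33
ee_pos: [0.5155, -0.1108, 0.1051]
tool_rot: [-3.141, 0.0, -2.176]
force: [-12.7, 2.6, 33.4]
width: 0.0005
finger_force: 16.9
```

There is firm contact at z = 0.105 (home height), so the disc is down. I'll withdraw and check.

>>> step_arm(xyz=[[0,0,-0.1],[0,0,-0.3],[0,0,-0.8],[0,0,-0.9],[0,0,-0.9]], twist=[[0,0,0],[0,0,0],[0,0,0],[0,0,0],[0,0,0]])

```text
time: 16.75
ee_pos: [0.5146, -0.1107, 0.2228]
tool_rot: [3.14, -0.001, -2.176]
force: [-0.0, -0.6, 0.4]
width: 0.0004
finger_force: 0.0
```

>>> step_arm(xyz=[[-0.3,0,-0.2],[0,0,0],[0,0,0],[0,0,0],[0,0,0]], twist=[[0,0,0],[0,0,0],[0,0,0],[0,0,0],[0,0,0]])

```text
time: 17.17
ee_pos: [0.5207, -0.1011, 0.2278]
tool_rot: [3.138, -0.002, -2.176]
force: [-0.1, -0.4, -1.1]
width: 0.0002
finger_force: 0.0
```

Run:
```python
from h import *
f=grab_frame('wrist')
cv2.imwrite('pics/w8.png',cv2.cvtColor(cv2.resize(f['img'][102:252,160:360],None,fx=4,fy=4,interpolation=cv2.INTER_CUBIC),cv2.COLOR_RGB2BGR))
```

```text
(no output)
```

View pics/w8.png

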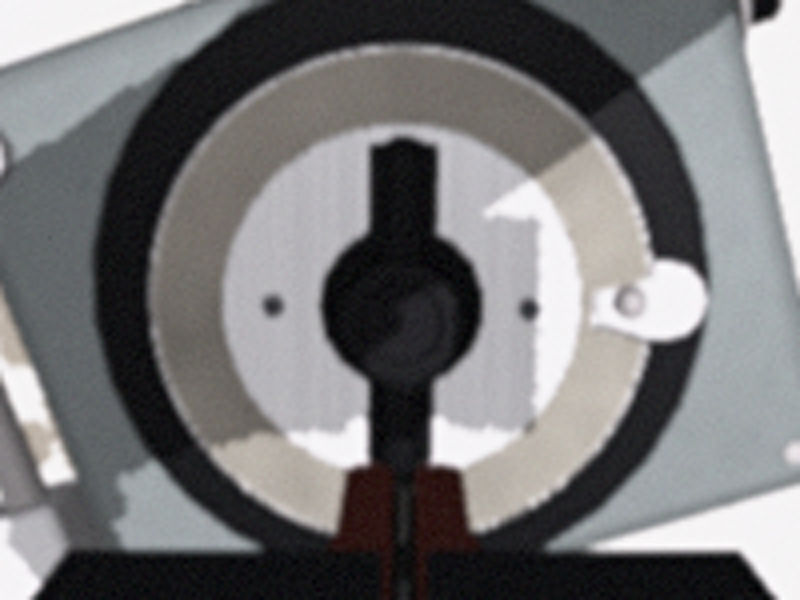

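The disc is lower and lies flat with the pin centred in the notch at (630,302). The hand is clear, so I'll hand in.

```bash
python3 -c "
from plant import job_done; print(job_done())"
```

```text
the job is handed in; nothing more can be done
None
```

The disc is turned onto the drive pin and pressed fully home, the hand is clear, and the job was handed in at about 17 s; no verdict came back.

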